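Set the red cover of a germination box half open

ROBOT

A 7-joint arm with a two-finger parallel gripper is mounted at the origin on the work surface. World frame = base frame: x ahead of the robot, y to its left, z up, the work surface at z = 0. Lengths are in mm, angles in rad, forces in N, time in s.
With the tool pointing down it reaches from about 400 to 875 mm from the base axis. Payload 4.4 kg.
Tool frame: the origin (TCP) lies midway between the tips of the shut fingers; the grasp point (between the pads) lies 19 mm behind it; x points along the fingers, y is the direction in which the jaws open and shut, and the axes are right-handed (so a half turn about x gives the same grasp; the last joint's range is limited). The gripper opens to 85 mm and grips with 20 to 120 N. Pads are 22 mm wide; open, the fingers measure 114 mm over their backs; the gripper's body (76 mm by 85 mm) begins 54 mm behind the grasp point. The pads swing forward as they close: fully open they stand 13 mm farther back than shut.
Start: joints at [1.213, 0.628, 0.038, 1.517, -0.027, 0.996, -0.02], TCP at [187.017, -622.529, 231.313] pointing down, gripper open.
Joint ranges: [-3.06, 3.06], [-0.37, 2.12], [-1.25, 1.32], [0.18, 2.47], [-1.1, 4.24], [0.23, 1.98], [-2.94, 2.94]. Speed limits (rad/s): [2.57, 2.57, 3.14, 3.14, 3.14, 3.14, 3.14].

INTERFACE

Orientations are given as [roll, pitch, yaw] about the fixed x, y, z axes, in that order (R = Rz(yaw) Ry(pitch) Rx(roll)).
In Python, from cell import ctrl gives the robot as it stands.
- The arm moves only by the tool arm_command, never from a script. Its argument "series" is a list of rows, each a list of 7 numbers: the opening, from 0 (shut) to 1 (fully open), then the shift along the world's x, y, z in cm, then the turn, a rotation vector about the world's x, y, z in degrees. In form: [[claw, x, y, z, rx, ry, rz], ...]. A call has 1 to 20 rows; each row shifts and turns the commanded pose from where the row before left it; what a row does not reach is not made up. A row lasts 1/12 s, in which the tool goes at most 41.7 mm and 7.16 degrees, less where a joint would pass 70% of its speed; a pose out of reach is approached as far as the arm can. A call with a gripper value outside its range is refused whole. The fingers move at their own pace and stop on an object; the grip force is fixed at half the most. Time passes only in rows, so rows that do not move let the fingers close. It gives the time, the measured TCP pose, the force and the opening at its end, in the units of the state.
- ctrl.read_state(): the state, without advancing time (a new reading comes with each control period).
- ctrl.get_image(name): name is "scene" or "top"; returns the picture (400x640x3 uint8, blue, green, red); there is no depth.
- ctrl.calibration(name): a dict with "fovy" (degrees; the focal length in pixels is half the picture's height over the tangent of half this angle, whatever the lens; pixels are square), "cx", "cy" (the principal point, pixels), "cam_to_world" (4x4, takes a point from camera to world coordinates). Camera axes: x right, y up, looking along -z (the intrinsics and any distortion apply to the point x, -y, -z); pixel columns grow to the right and rows downward; lengths in mm; the calibration is good to about 2 mm. A picture is of the moment at which its call begins. calibration takes no time and is no camera call.
- ctrl.finish_job(): hands the job in, once; it reports no verdict.
Trained networks look in the newest picture that a camera, given by its name, has taken for a name from the list of things; names that differ only in an ending like _2 or _b are one class to them, and where a whole thing is asked for, a point or a joint stands for the part that bears it (a point fixed in the world has none). Each returns a list of dicts, best first, with "conf" (0 to 1); they miss things now and then, are a little off and sometimes report something else, mostly with a low value. They report only what shows in the picture. A call takes as long as a camera call. They do not tell look-alikes from the thing itself.
- ctrl.spot_in(label, camera): "centre" ([x, y, z] in mm, in world coordinates, good to about 4 mm: the middle of the surface that is visible of it).
The state is a dict: "clock": time; "qpos": joint angles; "qd": joint speeds; "tau": joint torques, N m; "eef_pos": TCP position; "tool_rot": TCP orientation; "force": force on the tool from outside, world axes, zero at the start; "torque": the same for the moment, N m; "width": finger opening in mm.
Only numpy, scipy, OpenCV 4.12 (cv2) and the standard library are available. Lean on these libraries where they do the work, as an engineer would, in place of code of your own. Each camera call takes 0.05 s, during which the arm holds its last target.

TASK

The germination box with the red cover needs some air and some shade. Fold its cover down from where it stands until it is half open, 45 degrees up from closed, and let go so that it stays there; do not disturb the germination box with the white cover or its cover.

Things in the scene. Friction and masses are not known exactly. Their poses are not given: they have to be found in the camera images.
- red_cover (a joint): Hinge angle of the red cover, rad: 0 closed (flat on the rim), 0.785 half open, 1.571 upright, stop at 1.9; starts at 1.35 to 1.75. Stiff flat red plastic panel, 160 mm from hinge to free edge, 180 mm along the hinge, 8 mm thick, 0.15 kg. The hinge has friction: it stays at any angle where it is left; 3 to 5 N square to the panel near its free edge turns it.
- red_hinge (a point): Middle of its hinge line, 70 mm up, on the far rim of a black box fixed to the bench (160 deep, 180 wide, 70 high). Axes: y along the hinge, z up, -x across the box to its front, roughly towards the robot (yaw within 0.3). The upright panel fills 0 to 8 mm on the +x side of this line. Behind it (+x) space is free above 120 mm; push its back face towards -x and down to fold it.
- red_edge (a point): Middle of the red cover's free edge, on its back face (the upper face when closed), 160 mm from the hinge line. It moves with the cover; 230 mm above the bench when the cover is upright.
- white_edge (a point): The same point on the white cover of another, otherwise equal germination box. That cover also stands roughly upright (1.35 to 1.75 rad) and is to be left as it is. These two boxes and a third one without a cover stand side by side, in any order, the nearest walls at least 10 mm apart.
Mind the look-alikes: they are no part of the job. Leave any blue look-alike of the part that bears red_cover alone.

How it is judged (in metres and radians):
At the end, for the whole second after the job is handed in: The red cover rests half open, its hinge angle between 0.61 and 0.96 rad (45 degrees, give or take 10), standing still; the free edge of the white cover is within 20 mm of where it started (value of joint red_cover between 0.61 and 0.96 rad and velocity of joint red_cover between -0.03 and 0.03 rad/s and distance of white_edge from where it was at the start of the episode below 0.02 m); the robot touches nothing.
It fails at once if the white cover's free edge is moved more than 20 mm (distance of white_edge from where it was at the start of the episode above 0.02 m).
It also fails if it takes over 35 s, if anything falls off the work surface, if the arm or the gripper's body presses on something with over 40 N, if the wrist force passes 120 N, or if a joint passes its speed limit or range.

## Working session

There is one attempt and no reset: what is moved stays moved. The work goes in short steps, Python scripts to look and compute and a tool call to move; the robot and the scene stay as the last step left them, time stands still between calls to the robot, and variables do not carry over. Pictures are saved under pics/ and viewed, and the job is handed in when it is done.

Besides the shell and the picture viewer there is one more tool, called after "Emit:" by a JSON object that holds its "fn" and its "kwargs". arm_command: Moves the arm, as the interface text tells. Its arguments: {"type":"object","properties":{"series":{"type":"array"}},"required":["series"]}

```bash
mkdir -p pics; ls
python3 - <<'E'
from cell import ctrl
import cv2,numpy as np
s=ctrl.read_state();print(s)
for n in("scene","top"):
    im=ctrl.get_image(n);cv2.imwrite(f"pics/{n}0.png",im);c=ctrl.calibration(n);print(n,c)
    for l in("red_cover","red_hinge","red_edge","white_edge"):
        try:
            for d in ctrl.spot_in(l,n):print(l,d)
        except Exception as e:print(l,e)
E
```

```text
pics
{'clock': 0.0, 'qpos': array([ 1.2132039 ,  0.6293312 ,  0.0384423 ,  1.51838022, -0.02700603,
        0.9962996 , -0.01998352]), 'qd': array([ 1.02472402e-03, -1.17420691e-03,  2.60741184e-04,  5.47675181e-05,
       -2.57395340e-03, -1.08158420e-03, -4.71209845e-04]), 'tau': array([-4.70486975e-04, -5.63395357e+01,  1.22581970e+00, -1.93438393e+01,
        1.09448246e-02,  1.04352835e-02,  1.74443022e-05]), 'eef_pos': array([ 186.83250359, -621.91124229,  230.394864  ]), 'tool_rot': array([-1.56041003,  1.56889591,  1.8729877 ]), 'force': array([-0.63588518,  0.46542963,  0.17131262]), 'torque': array([-0.00204978, -0.03825766,  0.00220703]), 'width': 85.77942072115573}
scene {'fovy': 46.3771971421674, 'cx': 308.7217646287629, 'cy': 201.02850231515112, 'cam_to_world': array([[ 9.83912346e-02, -7.74674061e-01,  6.24659318e-01,
         1.17223143e+03],
       [ 9.95146613e-01,  7.56188995e-02, -6.29682495e-02,
        -9.07197116e+01],
       [ 1.54381941e-03,  6.27823128e-01,  7.78354505e-01,
         1.04414057e+03],
       [ 0.00000000e+00,  0.00000000e+00,  0.00000000e+00,

[... 635 characters left out ...]
4e-01,  5.22093986e-03,  1.37303178e-02,
         1.79245686e+01],
       [ 1.42406756e-02,  1.15250385e-01,  9.93234389e-01,
         1.08490876e+03],
       [ 0.00000000e+00,  0.00000000e+00,  0.00000000e+00,
         1.00000000e+00]])}
red_cover {'centre': [583.1, -252.8, 174.0], 'conf': 0.69}
red_cover {'centre': [239.5, 248.0, 77.8], 'conf': 0.64}
red_hinge {'centre': [526.0, -255.5, 52.1], 'conf': 0.96}
red_hinge {'centre': [242.8, 248.4, 77.7], 'conf': 0.57}
red_edge {'centre': [237.0, 246.4, 79.4], 'conf': 0.92}
red_edge {'centre': [582.2, -249.3, 177.2], 'conf': 0.7}
white_edge {'centre': [619.6, 293.4, 177.0], 'conf': 0.8}
white_edge {'centre': [583.6, -251.7, 177.5], 'conf': 0.59}
```

View pics/scene0.png

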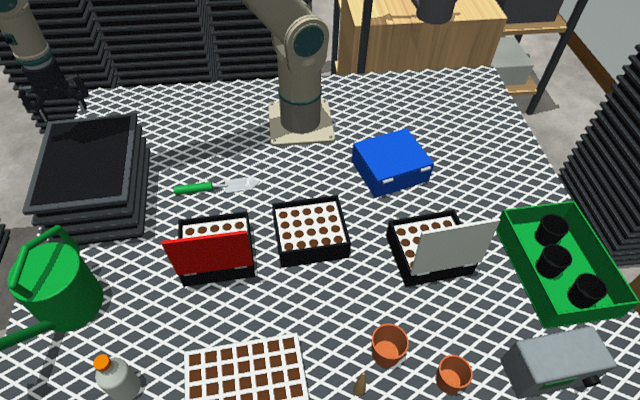

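View pics/top0.png

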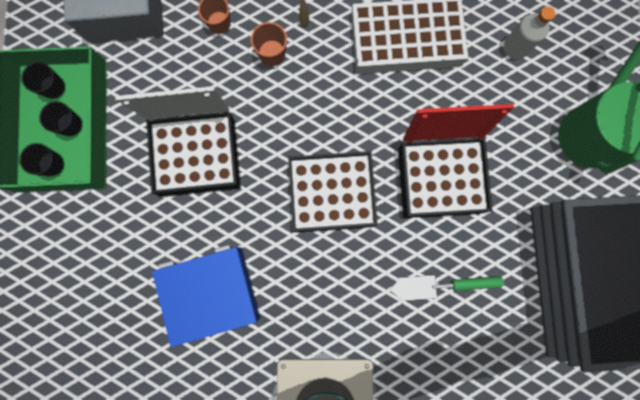

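The scene picture shows three boxes. The red cover is at about (210,253), the open box at (311,230) and the white cover at (455,247). The blue closed box at (392,160) is the look-alike. The red upright cover at y≈-254 fits the task. I'll enlarge it to confirm and to get corner positions.

Run:
```python
import cv2,numpy as np
a=cv2.imread("pics/scene0.png")[200:300,150:270];b=cv2.imread("pics/top0.png")[90:230,390:530]
a=cv2.resize(a,None,fx=5,fy=5,interpolation=cv2.INTER_CUBIC);b=cv2.resize(b,None,fx=4,fy=4,interpolation=cv2.INTER_CUBIC)
cv2.imwrite("pics/ca.png",a);cv2.imwrite("pics/cb.png",b)
```

```text
(no output)
```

View pics/ca.png

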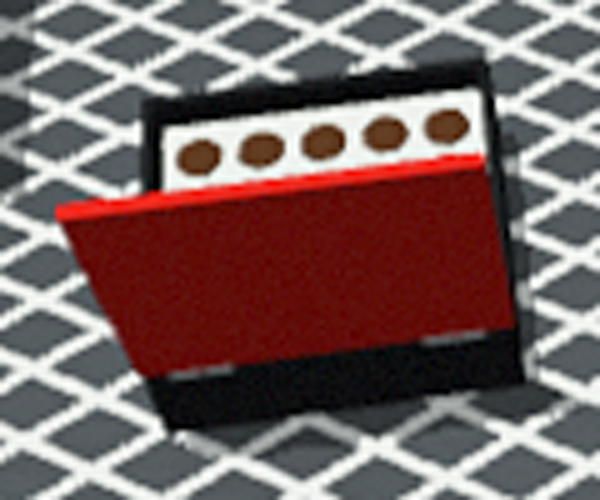

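View pics/cb.png

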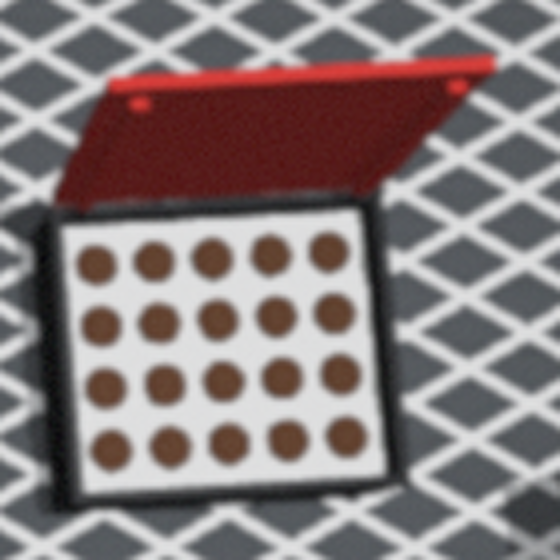

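```bash
cat > h.py <<'E'
import numpy as np
from cell import ctrl
def ray(n,p):
    c=ctrl.calibration(n);f=200/np.tan(np.radians(c['fovy']/2));M=c['cam_to_world']
    d=np.array([(p[0]-c['cx'])/f,-(p[1]-c['cy'])/f,-1]);d=M[:3,:3]@d
    return M[:3,3],d/np.linalg.norm(d)
def tri(ps,pt):
    o,d=ray('scene',ps);o2,d2=ray('top',pt)
    s=np.linalg.lstsq(np.c_[d,-d2],o2-o,rcond=None)[0]
    a=o+s[0]*d;b=o2+s[1]*d2
    return (a+b)/2,np.linalg.norm(a-b)
def atz(n,p,z):
    o,d=ray(n,p);return o+d*(z-o[2])/d[2]
def proj(n,X):
    c=ctrl.calibration(n);f=200/np.tan(np.radians(c['fovy']/2));M=c['cam_to_world']
    q=M[:3,:3].T@(np.array(X)-M[:3,3]);return np.array([c['cx']+f*q[0]/-q[2],c['cy']-f*q[1]/-q[2]])
E
python3 - <<'E'
from h import *
print(tri((162.6,243.6),(513.75,104.5)),tri((246.6,233.6),(417,110)),'back edge')
print(tri((161.4,241.4),(513.75,107.5)),tri((246.6,231.4),(417,112.5)),'front edge')
print([atz('scene',p,70).round() for p in((179,275.6),(252.4,265.6))])
print([atz('top',p,70).round() for p in((483.8,137.5),(404.5,141.3))])
# box front corners top rim, top view crop
print([atz('top',p,70).round() for p in((390+65/4,90+507/4),(390+403/4,90+485/4),(390+378/4,90+190/4),(390+45/4,90+207/4))])
print([atz('scene',p,70).round() for p in((150+145/5,200+100/5),(150+487/5,200+62/5))])
E
```

```text
(array([ 601.79103999, -341.29050025,  229.4596369 ]), np.float64(3.341459244350674)) (array([ 591.19589024, -165.29019795,  225.61557419]), np.float64(0.40950040206256905)) back edge
(array([ 596.24556414, -342.8501585 ,  229.10460856]), np.float64(0.28433896295478706)) (array([ 586.16595418, -165.05419501,  226.59180216]), np.float64(0.2888268774120349)) front edge
[array([ 587., -341.,   70.]), array([ 576., -167.,   70.])]
[array([ 580., -342.,   70.]), array([ 570., -170.,   70.])]
[array([ 408., -172.,   70.]), array([ 420., -351.,   70.]), array([ 580., -344.,   70.]), array([ 569., -163.,   70.])]
[array([ 421., -353.,   70.]), array([ 413., -176.,   70.])]
```

Run:
```python
from h import *
from scipy.spatial.transform import Rotation as R
s=ctrl.read_state();print(R.from_euler('xyz',s['tool_rot']).as_matrix().round(3))
# stack top corner near boxes, (left-bottom in top view), scene (35,175)..(122,188)
print(tri((122,188),(590,367)),tri((137,117),(565,203)))
print(tri((92,315),(565,130)), 'can approx')
```

```text
[[-0.     0.288 -0.958]
 [ 0.    -0.958 -0.288]
 [-1.    -0.    -0.   ]]
(array([  51.91079103, -654.97648446, -182.80083273]), np.float64(51.95181227957701)) (array([ 400.96809269, -357.44514396,  395.2322182 ]), np.float64(28.191634173267236))
(array([ 622.64072551, -567.57036403,  -20.53028216]), np.float64(0.3304670986982785)) can approx
```

Run:
```python
from h import *
print(tri((122,188),(565,203)),tri((137,117),(588,368)))
```

```text
(array([ 422.57288062, -448.14259043,  207.43874814]), np.float64(15.430184818510098)) (array([ 122.61462526, -475.52982193,  174.36970694]), np.float64(12.577636075494603))
```

Emit:
{"fn": "arm_command", "kwargs": {"series": [[0,0,0,2.5,0,0,0],[0,0,0,2.5,0,0,0],[0,0,0,2.5,0,0,0],[0,0,0,2.5,0,0,0],[0,0,0,2,0,0,0],[0,2.5,2,0,0,0,-2],[0,2.5,2,0,0,0,-2],[0,2.5,2,0,0,0,-2],[0,2.5,2,0,0,0,-2],[0,2.5,2,0,0,0,-2],[0,2.5,2,0,0,0,-2],[0,2.5,2,0,0,0,-1.3],[0,2.5,2,0,0,0,0],[0,2.5,2,0,0,0,0],[0,2.5,2,0,0,0,0],[0,2.5,2,0,0,0,0],[0,2.5,2,0,0,0,0],[0,2.5,2,0,0,0,0],[0,2.5,2,0,0,0,0],[0,0,0,0,0,0,0]]}}

```text
clock: 2.17
eef_pos: [543.5, -334.9, 350.8]
tool_rot: [-2.317, 1.564, 0.895]
force: [-0.7, 1.2, 0.1]
width: -0.1
```

Emit:
{"fn": "arm_command", "kwargs": {"series": [[0,2.3,1.6,0,0,0,0],[0,2.3,1.6,0,0,0,0],[0,2.3,1.6,0,0,0,0],[0,2.3,1.6,0,0,0,0],[0,2,1.6,0,0,0,0],[0,0,0,0,0,0,0],[0,0,0,-2.5,0,0,0],[0,0,0,-2.5,0,0,0],[0,0,0,-2.5,0,0,0],[0,0,0,-2.5,0,0,0],[0,0,0,-2,0,0,0],[0,0,0,-2,0,0,0],[0,0,0,0,0,0,0],[0,0,0,0,0,0,0]]}}

```text
clock: 3.33
eef_pos: [648.1, -262.7, 210.6]
tool_rot: [-0.333, 1.568, 2.868]
force: [-0.5, 0.7, 0.7]
width: -0.1
```

Run:
```python
from h import *
import cv2
s=ctrl.read_state();print(s['eef_pos'],s['force'],proj('scene',s['eef_pos']),proj('top',s['eef_pos']))
a=cv2.resize(ctrl.get_image('scene')[130:310,100:300],None,fx=3,fy=3);cv2.imwrite('pics/s1.png',a)
```

```text
[ 648.14142347 -262.71465317  210.56092636] [-0.457333    0.65317682  0.66125375] [200.37991916 264.07000007] [466.22819591  83.46132881]
```

View pics/s1.png

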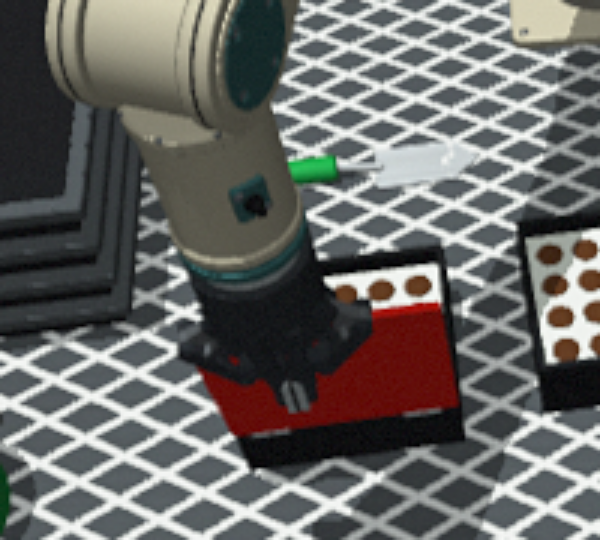

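Emit:
{"fn": "arm_command", "kwargs": {"series": [[0,-1.2,0.2,0,0,0,0],[0,-1.2,0.2,-0.2,0,0,0],[0,-1.2,0.2,-0.2,0,0,0],[0,-1.2,0.2,-0.1,0,0,0],[0,-1,0,0,0,0,0],[0,-1,0,0,0,0,0],[0,-1,0,-0.1,0,0,0],[0,-1,0,-0.15,0,0,0],[0,-0.9,0,-0.25,0,0,0],[0,-0.8,0,-0.3,0,0,0],[0,-0.8,0,-0.3,0,0,0],[0,-0.8,0,-0.3,0,0,0],[0,0,0,0,0,0,0],[0,0,0,0,0,0,0]]}}

```text
clock: 4.55
eef_pos: [526.9, -254.2, 192.0]
tool_rot: [-0.542, 1.569, 2.659]
force: [1.1, -0.5, -0.5]
width: -0.1
```

Run:
```python
from h import *
import cv2
s=ctrl.read_state();print(s['eef_pos'],s['force'],s['torque'])
a=cv2.resize(ctrl.get_image('scene')[130:310,100:300],None,fx=3,fy=3);cv2.imwrite('pics/s2.png',a)
```

```text
[ 526.92502838 -254.20668618  192.02510226] [ 1.11231931 -0.5398527  -0.52400675] [0.04740861 0.02391137 0.0235817 ]
```

View pics/s2.png

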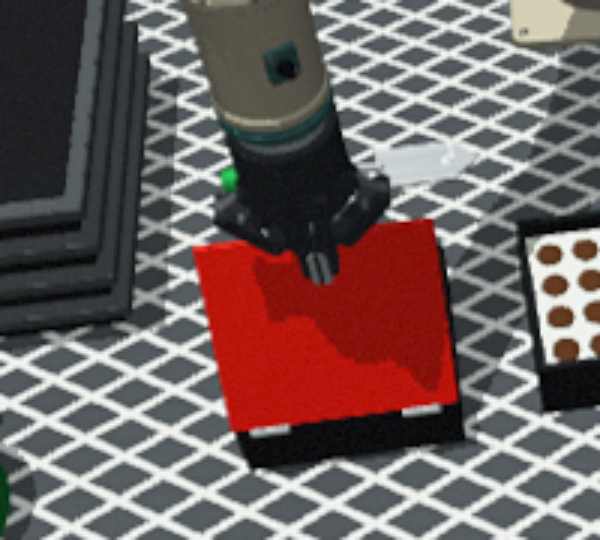

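The cover follows the tip. I'll fit its angle from the free-edge corners at (165,213) and (244,203).

```bash
cat >> h.py <<'E'
def corner(th,v,hx=574.5,hy=-255,yaw=0.06,r=160,t=8):
    a=-r*np.cos(th)+t*np.sin(th)
    return np.array([hx+a*np.cos(yaw)-v*np.sin(yaw),hy+a*np.sin(yaw)+v*np.cos(yaw),70+r*np.sin(th)+t*np.cos(th)])
E
python3 - <<'E'
from h import *
for d in(95,70,65,60,55,50,45,40):
    t=np.radians(d);print(d,proj('scene',corner(t,-90)).round(1),proj('scene',corner(t,90)).round(1),proj('top',corner(t,-90)).round(1),proj('top',corner(t,90)).round(1))
E
```

```text
95 [160.8 243.7] [247.  232.6] [513.8 104.7] [416.5 109.6]
70 [162.6 219.1] [244.9 208.9] [516.4 142.1] [418.8 147.3]
65 [163.4 215.6] [244.7 205.7] [516.1 149.7] [418.8 154.9]
60 [164.2 212.7] [244.6 202.9] [515.5 157.2] [418.7 162.3]
55 [165.1 210.4] [244.5 200.7] [514.6 164.3] [418.4 169.5]
50 [166.1 208.6] [244.5 199.1] [513.5 171.2] [418.  176.3]
45 [167.1 207.4] [244.6 198. ] [512.2 177.6] [417.5 182.7]
40 [168.2 206.7] [244.7 197.4] [510.6 183.6] [416.8 188.7]
```

At 60°, matching the plan; continue to about 45°.

Emit:
{"fn": "arm_command", "kwargs": {"series": [[0,-0.8,0,-0.4,0,0,0],[0,-0.7,0,-0.4,0,0,0],[0,-0.6,0,-0.4,0,0,0],[0,-0.6,0,-0.45,0,0,0],[0,-0.5,0,-0.45,0,0,0],[0,0,0,0,0,0,0],[0,0,0,0,0,0,0]]}}

```text
clock: 5.18
eef_pos: [494.5, -254.0, 170.6]
tool_rot: [-0.515, 1.567, 2.686]
force: [0.3, 0.4, -0.1]
width: -0.0
```

Run:
```python
from h import *
import cv2
s=ctrl.read_state();print(s['eef_pos'],s['force'],s['torque'])
a=cv2.resize(ctrl.get_image('top')[90:230,390:530],None,fx=4,fy=4,interpolation=2);cv2.imwrite('pics/t3.png',a)
a=cv2.resize(ctrl.get_image('scene')[130:310,100:300],None,fx=3,fy=3);cv2.imwrite('pics/s3.png',a)
```

```text
[ 494.46901568 -254.00268254  170.62929496] [ 0.33623379  0.36332229 -0.12516662] [ 0.02578721 -0.00650842  0.030416  ]
```

View pics/t3.png

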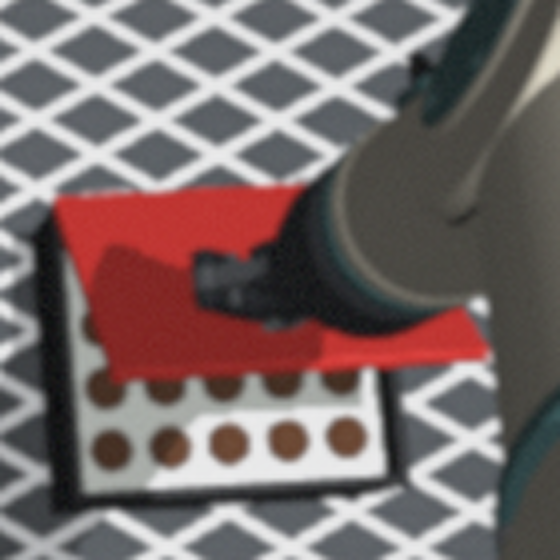

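View pics/s3.png

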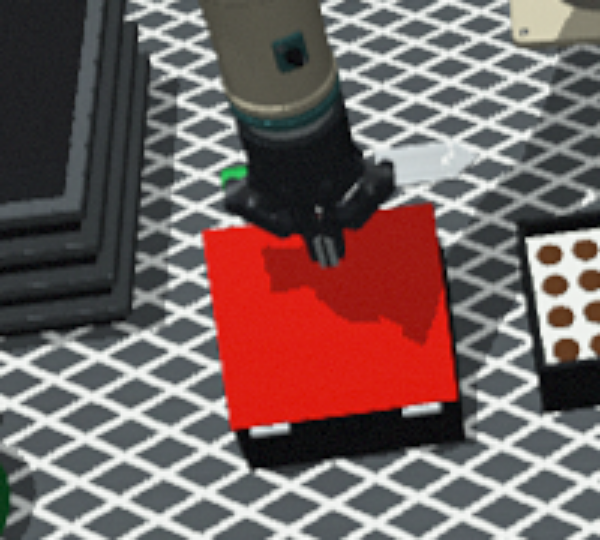

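The top-view edge corners, (417.5,185) and (512.5,179), fit 43–45°. Next I retreat along the panel normal, then up.

Emit:
{"fn": "arm_command", "kwargs": {"series": [[0,0.6,0,0.8,0,0,0],[0,1,0,1.2,0,0,0],[0,1.5,0,1.5,0,0,0],[0,2,0,2,0,0,0],[0,2,0,2,0,0,0],[0,1,0,2.5,0,0,0],[0,0,0,2.5,0,0,0],[0,0,0,2.5,0,0,0],[0,0,-2,0,0,0,0],[0,0,-2.5,0,0,0,0],[0,0,-2.5,0,0,0,0],[0,0,-2.5,0,0,0,0],[0,0,-2.5,0,0,0,0],[0,0,0,0,0,0,0],[0,0,0,0,0,0,0],[0,0,0,0,0,0,0]]}}

```text
clock: 6.62
eef_pos: [577.2, -373.3, 320.9]
tool_rot: [-1.368, 1.569, 1.834]
force: [0.7, 0.3, 0.1]
width: 0.1
```

Run:
```python
from h import *
import cv2
s=ctrl.read_state();print(s['clock'],s['eef_pos'],s['force'],abs(s['qd']).max())
a=cv2.resize(ctrl.get_image('top')[90:230,390:530],None,fx=4,fy=4,interpolation=2);cv2.imwrite('pics/t4.png',a)
im=ctrl.get_image('scene');cv2.imwrite('pics/s4.png',im)
o=cv2.imread('pics/scene0.png');print(cv2.absdiff(im,o)[200:300,380:500].mean(), cv2.absdiff(im,o)[200:300,380:500].max())
```

```text
6.6167 [ 577.17335423 -373.31973872  320.89243192] [0.70213406 0.26862341 0.09144514] 0.017425143818389898
1.5018888888888888 18
```

View pics/t4.png

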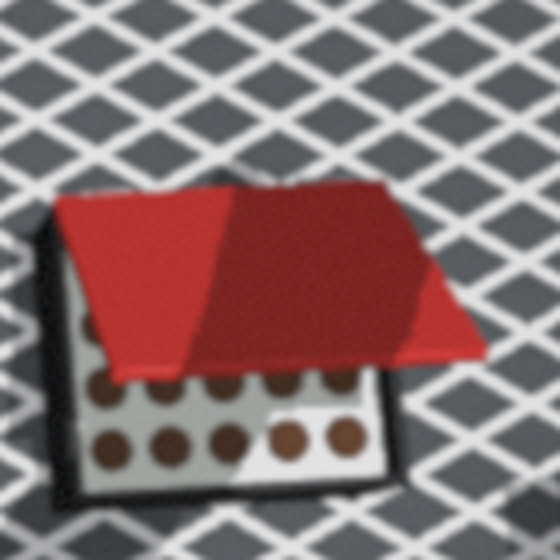

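View pics/s4.png

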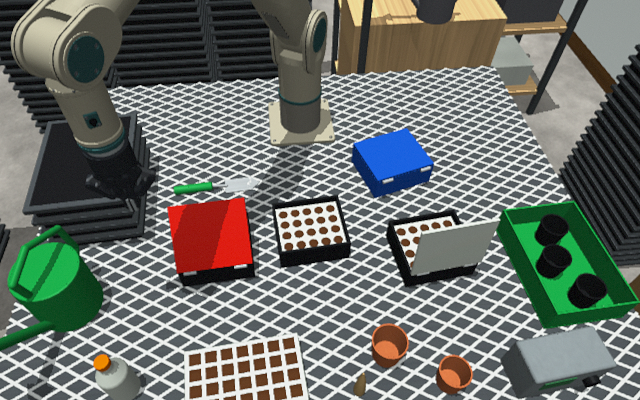

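The cover stays put. Its free-edge corners at top (418.7,183) and (512,177), and scene (168,207) and (245,198), both fit 45°. The white cover is unchanged and the arm is clear.

```bash
python3 -c "
from cell import ctrl
print(ctrl.finish_job())"
```

```text
the job is handed in; nothing more can be done
None
```

I folded the red cover down from about 95° to about 45° with the shut fingertips against its back face. I then backed off and handed the job in at about 6.7 s of the 35 s allowed.

- **Red cover angle:** After I let go, the free-edge corners in both the top and scene pictures fit about 45° (roughly 43–46°). The allowed range is 35–55°. It looked the same as in the top picture taken just before release.
- **White cover and the rest:** The white cover's part of the scene picture differs from the first one only by noise. The blue look-alike box stands where it was.
- **Robot:** At my last reading before handing in, the wrist force was under 1 N and the arm was nearly still (0.017 rad/s). The gripper stood about 320 mm up, to the side of the cover and touching nothing.

None of the final checks failed. Early on, the networks gave a few wrong reports, including the blue box as the red one. I resolved these against the pictures and worked from my own measurements from the two cameras.

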